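# Poise the pipette over the open vial

## Robot

A 6-joint arm with a two-finger parallel gripper is mounted at the origin on the work surface. World frame = base frame: x ahead of the robot, y to its left, z up, the work surface at z = 0. Lengths are in m, angles in rad, forces in N, time in s.
With the tool pointing down it reaches from about 0.35 to 0.8 m from the base axis. Payload 7.3 kg.
Tool frame: the origin (TCP) lies on the centre line of the jaws, within the pads' length; the fingertips stand ahead of it and the grasp point (between the pads) lies 11 mm behind it (env.finger_overhang is the z of the fingertips in the tool frame, in m); z points along the fingers, y is the direction in which the jaws open and shut (so a half turn about z gives the same grasp; the last joint's range is limited). The gripper opens to 85 mm and grips with 20 to 120 N. Pads are 22 mm wide; open, the fingers measure 114 mm over their backs; the gripper's body (76 mm by 85 mm) begins 54 mm behind the grasp point. The pads swing forward as they close: fully open they stand 13 mm farther back than shut.
Start: joints at [-1.43, 0.342, 1.524, -0, 1.275, -0.146], TCP at [0.149, -0.504, 0.239] pointing down, gripper open.
Joint ranges: [-2.53, 2.53], [-0.77, 2.02], [0.04, 2.7], [-1, 4.14], [0.28, 2.66], [-3.11, 3.11]. Speed limits (rad/s): [2.57, 2.57, 3.14, 3.14, 3.14, 3.14].

## Interface

Orientations are given as a 3x3 rotation matrix whose columns are the frame's x, y, z axes.
In Python, from workcell import env gives the robot as it stands. The module is installed in compiled form; this text tells all that it offers.
- The arm moves only by the tool drive_tool, never from a script. Its argument "series" is a list that holds one entry, the list of rows, each a list of 7 numbers: the closure in counts, from 0 (fully open) to 255 (shut), then the shift along the tool's x, y, z in mm, then the turn, a rotation vector about the tool's x, y, z in degrees. In form: [[[hand, tx, ty, tz, wx, wy, wz], ...]]. A call has 1 to 10 rows; each row shifts and turns the commanded pose from where the row before left it, along the tool's axes as they then stand; what a row does not reach is not made up. A row lasts 1/8 s, in which the tool goes at most 62.5 mm and 10.7 degrees, less where a joint would pass 70% of its speed; a pose out of reach is approached as far as the arm can. A call with a gripper value outside its range is refused whole. The fingers move at their own pace and stop on an object; "force" is the grip in N (left out, the last holds). Time passes only in rows, so rows that do not move let the fingers close. It gives the time, the measured TCP pose, the force and the opening at its end, in the units of the state.
- env.observe(): the state, without advancing time (a new reading comes with each control period).
- env.capture(name): name is "scene" or "side" or "wrist"; returns a dict with "img" (400x640x3 uint8, red, green, blue), "vertical_fov" (degrees; the focal length in pixels is half the picture's height over the tangent of half this angle, whatever the lens; pixels are square), "cx", "cy" (the principal point, pixels), "R" (3x3) and "t" (3): a world point X has camera coordinates R X + t. Camera axes: x right, y down, z forward; pixel columns grow to the right and rows downward; lengths in m; the calibration is good to about 2 mm. A picture is of the moment at which its call begins. There is no depth.
- env.job_done(): hands the job in, once; it reports no verdict.
The state is a dict: "t": time; "joint_positions": joint angles; "qd": joint speeds; "joint_torque": joint torques, N m; "tcp_pos": TCP position; "orientation": TCP orientation; "ft_force": force on the tool from outside, world axes, zero at the start; "moment": the same for the moment, N m; "gripper_width": finger opening in m.
Only numpy, scipy, OpenCV 4.12 (cv2) and the standard library are available. Lean on these libraries where they do the work, as an engineer would, in place of code of your own. Each camera call takes 0.05 s, during which the arm holds its last target. There are 200 camera calls.

## Task

First press the lid of the tip box fully shut, so its clean tips stay covered while the pipette passes over them; only then take the hand pipette (the one with a plunger button and a tip fitted, not the two electronic ones) off the stand and carry it upright across the bench to the one open vial in the wire rack. The tip must touch nothing on the way, and everything else stays where it is. Finish while still holding the pipette, upright and still, with the end of the tip about 1 cm above the centre of the vial's mouth, ready to dispense: do not dip it in, set it down or let go.

Things in the scene. Friction and masses are not known exactly. Their poses are not given: they have to be found in the camera images.
- stand: Fixed grey sheet-metal stand for three pipettes, 222 mm wide (y). Origin on the bench under the axis of the middle place; the others are at y = -80 and +80 mm. Its top plate is at 200 mm, the foot plate, 5 mm thick, reaches from 58 mm before the axes to 98 mm behind; a leg strip 18 mm wide stands at each end, 55 mm behind. Front = its own -x.
- stand_front (a point): Middle of the stand's top front edge, on the lip. Each place is a slot 25 mm wide, open at this edge (-x), closed 13 mm behind the pipette axis. The lip, 20 to 24 mm before the axes, stands 5 mm above the plate: lift a pipette 10 to 20 mm, then draw it forward (-x) by 60 mm or more. Nothing but the pipettes rises higher.
- pipette: The hand pipette with a tip on, 85 g, dark blue, hanging upright in one of the places, axes parallel to the stand's. Origin on its axis at the shoulder (underside of the upper handle), 200 mm above the bench. Below the shoulder: lower handle 18 x 17 mm down to z = -60 mm, a slim nose to -125 mm, then the yellow tip with its end at -170 mm.
- pipette_grip (a point): Where to grip it: on the axis, 32 mm above the shoulder. The upper handle is flat-sided, 32 mm wide along y (close the fingers across this), 28 mm along x, z = 0 to 52 mm from the shoulder. Above it a plunger, button top at z = 76 mm; at z = 36 to 49 mm a finger rest, 14 mm wide, reaches 43 mm to the back (+x).
- pipette_tip: The slim conical yellow tip fixed on that pipette, 8 mm thick at the top, 2.4 mm at its end. Origin at its lower end, on the pipette axis, 170 mm below the shoulder and 30 mm above the bench as it hangs; z up along the pipette.
- tipbox: Loose tip box, 230 g, frosted clear with a blue band: base 82 mm (x) by 122 mm (y) by 55 mm high, deck full of yellow tips. Origin at the centre of its underside; z up. Its front is -x, the hinge runs along its back (+x) edge.
- tipbox_hinge (a point): Middle of the hinge line of the tip box lid: on the box's x = +41 mm, y = 0, 55 mm above its underside. The line runs along the box's y.
- tipbox_lid (a joint): Lid angle in rad: 0 shut, edge on edge, 1.57 upright above the hinge, up to 1.95 leaning back. A frosted shell, 82 mm deep (hinge to free edge), 122 mm wide, 34 mm high, walls 3 mm; shut, its top is 89 mm above the bench. It stays at any angle (friction 0.03 N m): push its outer face over from behind, then press its front down until it stops.
- rack: Fixed steel wire rack, 84 mm (x) by 124 mm (y), wires at 45 mm, corner posts to 54 mm; six cells in 2 columns (x = -21, +21 mm) by 3 rows (y = -41, 0, +41 mm), floor 8 mm above the bench. Origin on the bench under its centre. Four of the cells hold vials.
- vial_open: The open glass vial, the only one in the rack without a cap: 28 mm diameter, 57 mm tall, standing loose in a cell. Origin at the centre of its underside, z up.
- vial_mouth (a point): Centre of that vial's mouth, level with its rim: 57 mm above its underside, 65 mm above the bench. The mouth is 16 mm wide inside.
- pipette_b: Bystander: dark electronic pipette without a tip, hanging in another place; instead of a plunger a flat head, 48 x 38 mm with a small screen, top 60 mm above the shoulder. Origin at its shoulder, 200 mm above the bench.
- pipette_c: Bystander: an electronic pipette like pipette_b with a thicker nose.
- vial_b: Bystander: capped vial in the rack, 28 mm diameter, 63 mm tall with its white cap, top 71 mm above the bench; origin at the centre of its underside.
- vial_c: Bystander: a capped vial like vial_b.
- vial_d: Bystander: a capped vial like vial_b.
- beaker: Bystander: empty glass beaker, 72 mm across, 90 mm tall; origin at the centre of its underside.
- cap: Bystander: white screw cap lying mouth up, 25 mm across, 14 mm tall; origin at the centre of its underside.
- phone: Bystander: black phone lying flat, 150 x 72 x 9 mm; origin at the centre of its underside.
Mind the look-alikes: they are no part of the job. Leave any pink look-alike of the pipette alone. Leave any turquoise look-alike of the tipbox alone.

How it is judged:
On the way, in this order (a step that is already met when the one before it is completed fails the run):
1. the tip box lid is pressed fully shut while the pipette still hangs on its stand (value of joint tipbox_lid below 0.04 rad and distance of pipette from where it was at the start of the episode below 0.02 m), for 0.2 s.
2. the pipette is off its stand, gripped, the lid still shut (value of joint tipbox_lid below 0.04 rad and distance of pipette from where it was at the start of the episode above 0.06 m and contact force between the fingers and pipette above 1 N and contact force between pipette and stand below 0.1 N), for 0.1 s.
At the end, for the whole second after the job is handed in: Lid shut (within 0.04 rad). The fingers alone hold the pipette, upright within 8 degrees and at rest, the tip's end within 6 mm of the axis of the open vial's mouth and 3 to 20 mm above its rim, touching nothing; the vial still stands upright in its cell (value of joint tipbox_lid below 0.04 rad and horizontal distance between pipette_tip and vial_mouth below 0.006 m and z of pipette_tip in the frame of vial_mouth between 0.003 and 0.02 m and angle between pipette's own z axis and vertical below 0.14 rad and linear speed of pipette below 0.02 m/s and angular speed of pipette below 0.15 rad/s and contact force between the fingers and pipette above 1 N and contact force between pipette_tip and anything else below 0.05 N and contact force between pipette and stand below 0.1 N and contact force between pipette and rack below 0.1 N and contact force between pipette and tipbox below 0.1 N and contact force between pipette and vial_open below 0.1 N and angle between vial_open's own z axis and vertical below 0.1 rad and distance of vial_open from where it was at the start of the episode below 0.02 m); the arm keeps its last pose, push and grip.
It fails at once if the pipette's tip touches something (contact force between pipette_tip and anything else above 0.4 N).
It fails at once if the tip box is tipped over or shoved more than 8 cm (angle between tipbox's own z axis and vertical above 0.5 rad or distance of tipbox from where it was at the start of the episode above 0.08 m).
It fails at once if a bystander or the open vial is moved more than 3 cm or knocked over (distance of any of pipette_b, pipette_c, vial_b, vial_c, vial_d, beaker, cap, phone, vial_open from where it was at the start of the episode above 0.03 m or angle between any of pipette_b, pipette_c, vial_b, vial_c, vial_d, beaker, cap, phone, vial_open's own z axis and vertical above 0.5 rad).
It also fails if it takes over 67 s, if anything falls off the work surface, if the arm or the gripper's body presses on something with over 40 N, if the wrist force passes 120 N, or if a joint passes its speed limit or range.

## Working session

There is one attempt and no reset: what is moved stays moved. The work goes in short steps, Python scripts to look and compute and a tool call to move; the robot and the scene stay as the last step left them, time stands still between calls to the robot, and variables do not carry over. Pictures are saved under pics/ and viewed, about 8 in all and at most 12, crops included, and the job is handed in when it is done.

Besides the shell and the picture viewer there is one more tool, called in YAML: its name, and indented under it one key for each argument. drive_tool: Moves the arm, as the interface text tells. Its arguments: {"type":"object","properties":{"series":{"type":"array"},"force":{"type":"number"}},"required":["series"]}

```bash
mkdir -p pics; cat > h.py <<'E'
import numpy as np, cv2, pickle
from workcell import env
def cap(n,f=None):
    c=env.capture(n)
    pickle.dump(c,open(f'pics/{f or n}.pkl','wb'))
    cv2.imwrite(f'pics/{f or n}.png',cv2.cvtColor(c['img'],cv2.COLOR_RGB2BGR)); return c
def load(f): return pickle.load(open(f'pics/{f}.pkl','rb'))
def foc(c): return 200/np.tan(np.radians(c['vertical_fov'])/2)
def ray(c,u,v):
    R=np.array(c['R']);d=R.T@np.array([(u-c['cx'])/foc(c),(v-c['cy'])/foc(c),1]);return -R.T@np.array(c['t']),d/np.linalg.norm(d)
def onz(c,u,v,z):
    o,d=ray(c,u,v);return o+d*(z-o[2])/d[2]
def tri(c1,p1,c2,p2):
    o1,d1=ray(c1,*p1);o2,d2=ray(c2,*p2)
    s=np.linalg.lstsq(np.c_[d1,-d2],o2-o1,rcond=None)[0];a=o1+d1*s[0];b=o2+d2*s[1];return (a+b)/2,np.linalg.norm(a-b)
def proj(c,X):
    p=np.array(c['R'])@np.array(X)+np.array(c['t']);return np.array([c['cx']+foc(c)*p[0]/p[2],c['cy']+foc(c)*p[1]/p[2]])
E
python3 - <<'E'
from h import *
np.set_printoptions(precision=3,suppress=True)
for n in ['scene','side','wrist']:
    c=cap(n); print(n,c['vertical_fov'],-np.array(c['R']).T@np.array(c['t']),np.array(c['R'])[2],c['cx'],c['cy'])
print(env.observe(),env.finger_overhang)
E
```

```text
scene 43.40896755205546 [ 0.97  -0.66   1.204] [-0.364  0.5   -0.786] 316.12118826848814 204.37396279814806
side 47.70996104217825 [ 0.347 -0.899  0.893] [ 0.12   0.757 -0.642] 319.48868355833224 199.44638224787136
wrist 66.08476597698545 [ 0.216 -0.483  0.372] [-0.265 -0.076 -0.961] 314.5275429992164 200.0597601217589
{'t': 0.15, 'joint_positions': array([-1.43 ,  0.343,  1.525,  0.   ,  1.275, -0.146]), 'qd': array([ 0.   , -0.001, -0.003, -0.   , -0.   , -0.   ]), 'joint_torque': array([  0.001, -43.391, -24.615,  -0.   ,   0.006,   0.   ]), 'tcp_pos': array([ 0.148, -0.503,  0.239]), 'orientation': array([[ 0.959,  0.283, -0.   ],
       [ 0.283, -0.959,  0.001],
       [ 0.   , -0.001, -1.   ]]), 'ft_force': array([ 0.12 , -0.109, -0.106]), 'moment': array([ 0.066,  0.032, -0.051]), 'gripper_width': 0.0853711309136757} 0.008
```

View pics/scene.png

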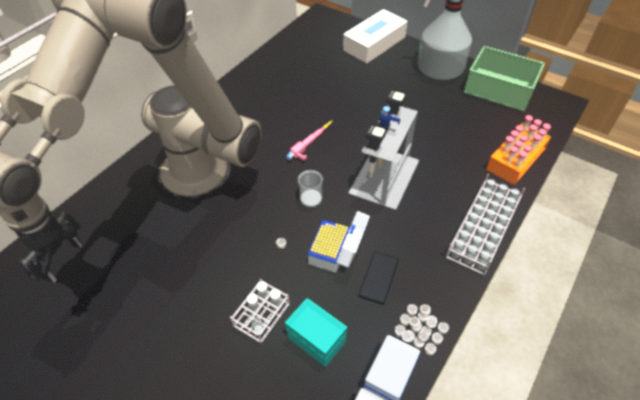

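View pics/side.png

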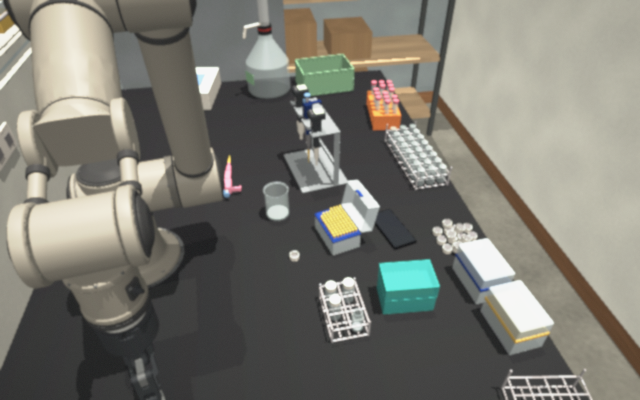

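The scene view shows these candidates. Pipettes: the blue one in the middle place (386,117), dark electronic ones at (397,100) and (376,138), and a pink one lying at (310,140). Boxes: the open one with the blue band and yellow tips at (330,243), a turquoise one (316,330), and shut white ones at the bottom. Vials are in the rack at (260,305). Next is one close crop mosaic to check these choices.

```bash
python3 - <<'E'
import cv2,numpy as np
s=cv2.imread('pics/scene.png');d=cv2.imread('pics/side.png')
def cr(i,x,y,w,h): return cv2.resize(i[y:y+h,x:x+w],(400,300),interpolation=cv2.INTER_CUBIC)
m=np.vstack([np.hstack([cr(s,300,85,160,120),cr(d,260,75,160,120)]),np.hstack([cr(s,220,200,160,120),cr(d,290,170,160,120)])])
# rack replaced: rows: stand / box
r=np.hstack([cr(s,220,270,100,75),cr(d,300,270,100,75)])
m=cv2.resize(np.vstack([m,r]),(720,810)); 
m=np.vstack([m]);cv2.imwrite('pics/mos.png',cv2.resize(m,(534,600)) if 0 else m[:540]);cv2.imwrite('pics/mos2.png',cv2.resize(r,(800,300)))
E
```

```text
(no output)
```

View pics/mos.png

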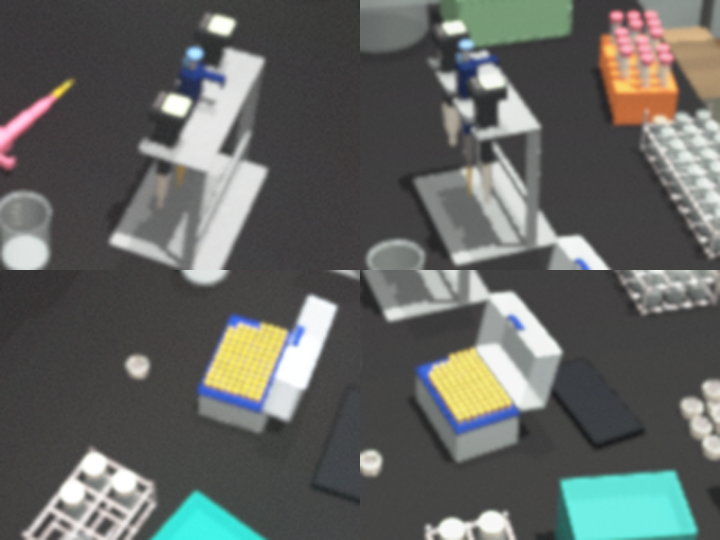

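View pics/mos2.png

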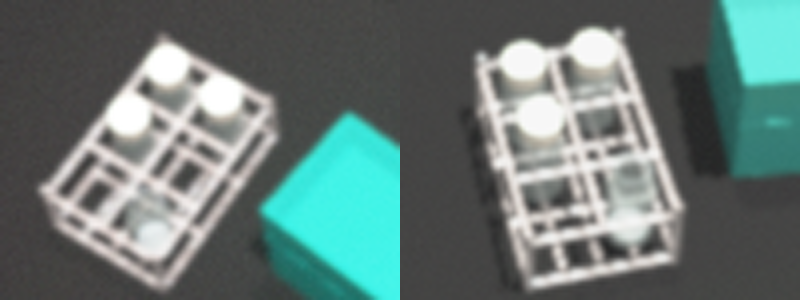

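The crops confirm the choice. The hand pipette has a dark blue body and light blue button, and hangs in the middle place with its finger rest pointing right in the scene view. The open vial is in the corner cell, at about (257,322) in the scene view and (357,312) in the side view. The tip box stands with its lid upright on its phone-side edge. Next I compute positions.

```bash
python3 - <<'E'
from h import *
np.set_printoptions(precision=4,suppress=True)
s,d=load('scene'),load('side')
print('caps',[onz(s,u,v,.071)[:2] for u,v in [(262,286.3),(275.5,294.3),(252.5,299.5)]])
print('caps side',[onz(d,u,v,.071)[:2] for u,v in [(330.3,285),(348.5,282),(335.2,299.5)]])
print('button',tri(s,(386.2,108.1),d,(307.1,94.6)))
for n,c,reg in [('scene',s,(370,80,410,130)),('side',d,(285,80,330,125))]:
    h=cv2.cvtColor(c['img'],cv2.COLOR_RGB2HSV);x0,y0,x1,y1=reg
    m=((h[...,0]>95)&(h[...,0]<130)&(h[...,1]>110)).astype(np.uint8);m2=np.zeros_like(m);m2[y0:y1,x0:x1]=m[y0:y1,x0:x1]
    lb=m2*(h[...,2]>150);ys,xs=np.nonzero(lb);print(n,'lightblue',len(xs),xs.mean() if len(xs) else 0,ys.mean() if len(xs) else 0)
    ys,xs=np.nonzero(m2);print('blue bbox',xs.min(),xs.max(),ys.min(),ys.max())
    # white heads
    g=(c['img'].min(2)>215).astype(np.uint8);g[:y0-15]=0;g[y1+30:]=0;g[:,:x0-15]=0;g[:,x1+15:]=0
    k,l,st,ce=cv2.connectedComponentsWithStats(g);print(st[1:,4],ce[1:])
    y=((h[...,0]>18)&(h[...,0]<32)&(h[...,1]>100)).astype(np.uint8);y[:200]=0;y[280:]=0
    k,l,st,ce=cv2.connectedComponentsWithStats(y);i=1+st[1:,4].argmax();print('yellow',st[i],ce[i])
    r=cv2.minAreaRect(np.argwhere(l==i)[:,::-1].astype(np.float32));print(cv2.boxPoints(r))
    for P in cv2.boxPoints(r): print('  ',onz(c,*P,.06)[:2])
    print('yc',onz(c,*ce[i],.06)[:2])
E
```

```text
caps [array([ 0.4818, -0.2342]), array([ 0.5242, -0.2329]), array([ 0.4854, -0.2769])]
caps side [array([ 0.4761, -0.2366]), array([ 0.5194, -0.2349]), array([ 0.4795, -0.279 ])]
button (array([0.5056, 0.3208, 0.271 ]), np.float64(0.0013749405151550198))
scene lightblue 3 395.3333333333333 118.0
blue bbox 380 398 113 127
[ 53 712  66   7] [[397.9057  95.7547]
 [396.1601 136.2079]
 [377.9242 131.2576]
 [409.5714 158.7143]]
yellow [312 223  35  35 734] [329.1866 239.6403]
[[310.9438 249.5651]
 [324.3018 217.1243]
 [346.9349 226.4438]
 [333.5769 258.8846]]
   [ 0.5168 -0.0675]
   [0.4852 0.0434]
   [0.556  0.0518]
   [ 0.5838 -0.0578]
yc [ 0.5396 -0.0129]
side lightblue 0 0 0
blue bbox 303 320 100 117
[ 29  69   6 147  12  22   5] [[301.6552  86.6897]
 [317.7101 109.058 ]
 [299.3333 111.6667]
 [328.7211 125.6667]
 [306.75   123.0833]
 [321.5    152.    ]
 [311.4    153.2   ]]
yellow [322 204  35  33 653] [337.8668 221.0276]
[[318.6924 214.5385]
 [338.5385 201.3077]
 [356.5385 228.3077]
 [336.6924 241.5385]]
   [0.4907 0.0208]
   [0.5556 0.0671]
   [ 0.5813 -0.0505]
   [ 0.5197 -0.0902]
yc [ 0.5377 -0.014 ]
```

```bash
python3 - <<'E'
from h import *
np.set_printoptions(precision=4,suppress=True)
s,d=load('scene'),load('side')
a=tri(s,(397.9,95.8),d,(301.7,86.7));b=tri(s,(377.9,131.3),d,(317.7,109.1));print('heads',a,b, np.degrees(np.arctan2(*(a[0]-b[0])[[0,1]]*[-1,1])))
f=lambda p,q,z:(onz(s,*p,z)[:2])
M=lambda u,v,o=(300,85):(u/2.25+o[0],v/2.25+o[1])
# stand foot plate scene corners: front-near(112,241), back-near(197,268?), back far (267,170); top plate front near (140,147), far(247? ,52), back near (205,165)
print('foot',[onz(s,*M(*p),.005)[:2] for p in [(110,242),(267,170)]],'top',[onz(s,*M(*p),.205)[:2] for p in [(140,148)]],[onz(s,*M(*p),.2)[:2] for p in [(205,165),(265,60)]])
print('foot side',[onz(d,*M(*p,o=(260,75)),.005)[:2] for p in [(100,262),(53,180),(192,235)]])
print('beaker',onz(s,310,200,.0)[:2],onz(s,310.5,175.5,.09)[:2],onz(d,276,189,.09)[:2])
print('turq top',onz(s,316,318,.08)[:2])
# lid corners in mosaic lower row, scene crop origin(220,200): top-back (335,303-270),(…)
N=lambda u,v:(u/2.25+220,(v-270)/2.25+200)
Q=lambda u,v:((u-360)/2.25+290,(v-270)/2.25+170)
# near outer top corner, far inner top, far outer top
for nm,p,q in [('far in-top',(313,297),(497,291)),('far out-top',(337,305),(520,295)),('near out-top',(303,414),(560,353)),('near in-top',(268,408),(543,352))]:
    print(nm,tri(s,N(*p),d,Q(*q)))
E
```

```text
heads (array([0.5001, 0.3998, 0.2583]), np.float64(0.00021893956746194514)) (array([0.5263, 0.2407, 0.2614]), np.float64(0.004486332471615311)) 9.379507898877314
foot [array([0.4717, 0.198 ]), array([0.5871, 0.4379])] top [array([0.5051, 0.2014])] [array([0.5832, 0.225 ]), array([0.5551, 0.4342])]
foot side [array([0.4736, 0.1957]), array([0.4296, 0.4075]), array([0.6121, 0.2346])]
beaker [0.3865 0.11  ] [0.3778 0.1291] [0.3831 0.1156]
turq top [ 0.6479 -0.2319]
far in-top (array([0.5866, 0.0593, 0.1408]), np.float64(0.000211810358529562))
far out-top (array([0.6153, 0.0687, 0.1284]), np.float64(0.009421910775282288))
near out-top (array([ 0.6456, -0.0581,  0.1185]), np.float64(0.028572945145227662))
near in-top (array([ 0.617 , -0.0877,  0.1478]), np.float64(0.03170609216309211))
```

drive_tool:
  series:
    - [[255,50,-27,0,0,0,0],[255,50,-27,0,0,0,0],[255,50,-27,0,0,0,0],[255,50,-27,0,0,0,0],[255,50,-27,0,0,0,0],[255,50,-27,0,0,0,0],[255,50,-27,0,0,0,0],[255,0,0,0,0,0,0],[255,0,0,0,0,0,0]]

```text
t: 1.27
tcp_pos: [0.4305, -0.2232, 0.239]
orientation: [[0.959, 0.284, -0.001], [0.284, -0.959, -0.0], [-0.001, -0.0, -1.0]]
ft_force: [-0.3, -0.3, -0.3]
gripper_width: -0.0002
```

```bash
python3 - <<'E'
from h import *
np.set_printoptions(precision=4,suppress=True)
c=cap('wrist','w1');o=env.observe();print(o['t'],o['tcp_pos'],o['orientation'])
for P in [(.529,-.319,.065),(.479,-.2355,.071),(.522,-.234,.071),(.4825,-.278,.071),(.5385,-.0135,.055)]: print(P,proj(c,P))
E
```

```text
1.325 [ 0.4302 -0.2238  0.2391] [[ 0.9593  0.2824 -0.0007]
 [ 0.2824 -0.9593 -0.0001]
 [-0.0007 -0.0001 -1.    ]]
(0.529, -0.319, 0.065) [439.126  114.4283]
(0.479, -0.2355, 0.071) [341.2432 140.5584]
(0.522, -0.234, 0.071) [353.8837  95.0872]
(0.4825, -0.278, 0.071) [383.8594 149.6003]
(0.5385, -0.0135, 0.055) [127.3456   5.0968]
```

View pics/w1.png

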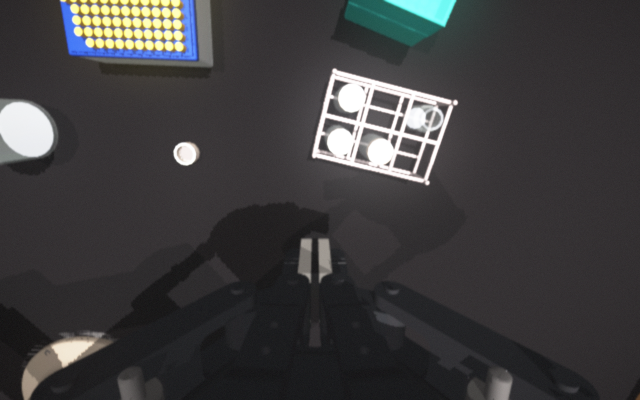

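The wrist view shows the rack with caps at (351,97), (340,141) and (380,151), and the open mouth ring at about (432,118). The tip box's blue band is at the top left, with its front edge at rows 58-60. My estimates agree to about 3 mm. I continue to the far side of the lid.

```bash
python3 - <<'E'
from h import *
np.set_printoptions(precision=4,suppress=True)
c=load('w1');im=cv2.cvtColor(c['img'],cv2.COLOR_RGB2HSV)
m=((im[...,0]>100)&(im[...,0]<130)&(im[...,1]>140)&(im[...,2]>80));ys,xs=np.nonzero(m[:80,:260]);print(xs.min(),xs.max(),ys.max())
for r in range(5,60,10): q=np.nonzero(m[r,:260])[0];print(r,q.min(),q.max())
for x in range(80,200,20): print(x,np.nonzero(m[:80,x])[0].max())
print([onz(c,*p,.065)[:2] for p in [(432,118)]],[onz(c,*p,.054)[:2] for p in [(335,71),(456,102),(427,183),(316,156)]])
E
```

```text
60 197 60
5 61 193
15 62 194
25 64 195
35 66 195
45 67 196
55 71 197
80 55
100 56
120 56
140 57
160 58
180 59
[array([ 0.524 , -0.3137])] [array([ 0.5391, -0.2113]), array([ 0.5458, -0.3345]), array([ 0.4615, -0.3382]), array([ 0.4555, -0.2171])]
```

drive_tool:
  series:
    - [[255,50,-27,0,0,0,0],[255,50,-27,0,0,0,0],[255,50,-27,0,0,0,0],[255,50,-27,0,0,0,0],[255,50,-27,0,0,0,0],[255,50,-27,0,0,0,3],[255,0,0,0,0,0,0],[255,0,0,0,0,0,0]]

```text
t: 2.33
tcp_pos: [0.6722, 0.0152, 0.2387]
orientation: [[0.973, 0.231, -0.001], [0.231, -0.973, -0.001], [-0.001, 0.0, -1.0]]
ft_force: [-0.2, 0.4, -0.3]
gripper_width: -0.0002
```

```bash
python3 - <<'E'
from h import *
np.set_printoptions(precision=4,suppress=True)
w=load('w1')
for a,b in [((69,56),(198,60)),]:
    A,B=onz(w,*a,.055),onz(w,*b,.055);print(A,B,np.linalg.norm(A-B),np.degrees(np.arctan2(-(A-B)[0],(A-B)[1])))
c=cap('wrist','w2');o=env.observe();print(o['t'],o['tcp_pos'])
s=cv2.imread('pics/w2.png');cap('scene','s2');t=cv2.imread('pics/s2.png')[160:310,260:460]
cv2.imwrite('pics/v2.png',np.hstack([cv2.resize(s,(480,300)),cv2.resize(t,(320,300)[:2])]))
E
```

```text
[0.4801 0.0344 0.055 ] [ 0.5113 -0.0835  0.055 ] 0.12194295082135585 14.81851020391632
2.375 [0.6721 0.0149 0.2392]
```

View pics/v2.png

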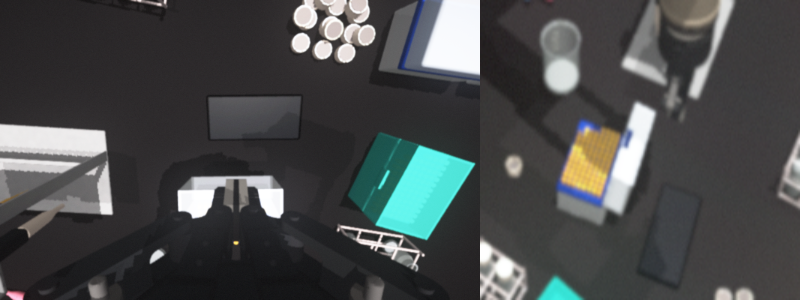

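```bash
python3 - <<'E'
from h import *
np.set_printoptions(precision=4,suppress=True)
c=load('w2');C=np.array([.5353,-.0141]);a=np.radians(14.8);R=np.array([[np.cos(a),-np.sin(a)],[np.sin(a),np.cos(a)]])
g=c['img'].min(2);print([ (x,[int(y) for y in np.nonzero(np.abs(np.diff(g[200:330,x].astype(int)))>25)[0]+200]) for x in (245,260,275,360,370)])
for p in [(238,237),(377,236),(238,258),(377,253)]:
    for z in (.115,.125,.135): print(p,z,R.T@(onz(c,*p,z)[:2]-C))
o=env.observe();print('tcp box',R.T@(o['tcp_pos'][:2]-C))
E
```

```text
[(245, [252, 253, 280, 281, 282]), (260, [234, 235, 236, 289, 290, 291]), (275, [234, 235, 236, 252, 282, 283, 284]), (360, [233, 234, 251, 287, 288, 289]), (370, [250, 251, 289, 290, 291])]
(238, 237) 0.115 [0.1028 0.0636]
(238, 237) 0.125 [0.1069 0.0608]
(238, 237) 0.135 [0.1111 0.058 ]
(377, 236) 0.115 [ 0.1005 -0.0618]
(377, 236) 0.125 [ 0.1048 -0.0597]
(377, 236) 0.135 [ 0.109  -0.0576]
(238, 258) 0.115 [0.0819 0.0656]
(238, 258) 0.125 [0.0869 0.0627]
(238, 258) 0.135 [0.0919 0.0599]
(377, 253) 0.115 [ 0.0837 -0.0623]
(377, 253) 0.125 [ 0.0886 -0.0602]
(377, 253) 0.135 [ 0.0935 -0.0581]
tcp box [ 0.1396 -0.0069]
```

drive_tool:
  series:
    - [[255,5,-7,45,0,0,-1.5],[255,0,0,45,0,0,0],[255,0,0,31,0,0,0],[255,-20,0,0,0,0,0],[255,-23,0,0,0,0,0],[255,-8,0,-5,0,0,0],[255,-8,0,-5,0,0,0],[255,-9,0,-3.5,0,0,0],[255,-9,0,-3,0,0,0],[255,0,0,0,0,0,0]]

```text
t: 3.68
tcp_pos: [0.6011, 0.005, 0.1351]
orientation: [[0.966, 0.258, -0.0], [0.258, -0.966, -0.0], [-0.0, 0.0, -1.0]]
ft_force: [-0.3, 0.1, 0.3]
gripper_width: -0.0004
```

```bash
python3 - <<'E'
from h import *
cap('side','d3');cap('scene','s3')
d=cv2.imread('pics/d3.png')[150:270,280:440];s=cv2.imread('pics/s3.png')[180:300,270:430]
cv2.imwrite('pics/v3.png',np.hstack([cv2.resize(x,(400,300)) for x in (s,d)]))
E
```

```text
(no output)
```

View pics/v3.png

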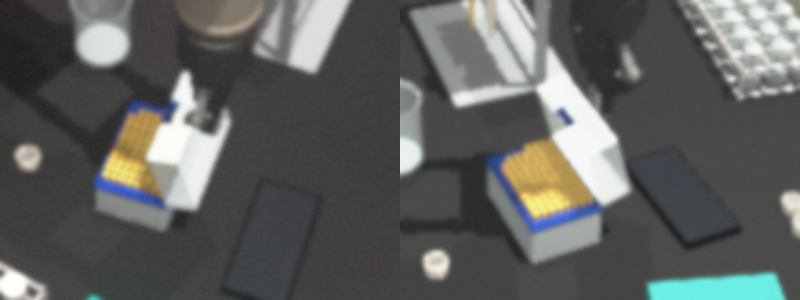

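The lid has swung to about upright, the fingers are behind it, and the box has not moved. I continue the arc.

drive_tool:
  series:
    - [[255,-9.5,0,-1,0,0,0],[255,-9.5,0,-1,0,0,0],[255,-9.5,0,1.5,0,0,0],[255,-9.5,0,2,0,0,0],[255,-8.5,0,4,0,0,0],[255,-8.5,0,4,0,0,0],[255,-7.5,0,6,0,0,0],[255,-7.5,0,6,0,0,0],[255,0,0,0,0,0,0]]

```text
t: 4.9
tcp_pos: [0.533, -0.013, 0.1126]
orientation: [[0.966, 0.257, -0.002], [0.257, -0.966, 0.0], [-0.002, -0.001, -1.0]]
ft_force: [-0.1, 0.2, 0.2]
gripper_width: 0.0001
```

drive_tool:
  series:
    - [[255,-5,0,5,0,0,0],[255,-3,0,4,0,0,0],[255,-2,0,3,0,0,0],[255,0,0,2,0,0,0],[255,0,0,0,0,0,0]]

```text
t: 5.52
tcp_pos: [0.5243, -0.0155, 0.0991]
orientation: [[0.966, 0.258, -0.0], [0.258, -0.966, -0.0], [-0.0, 0.0, -1.0]]
ft_force: [-0.5, -0.5, 0.1]
gripper_width: -0.0
```

drive_tool:
  series:
    - [[255,-8,0,1,0,0,0],[255,-8,0,1,0,0,0],[255,0,0,1,0,0,0],[255,0,0,1,0,0,0],[255,0,0,0,0,0,0]]

```text
t: 6.15
tcp_pos: [0.5074, -0.0199, 0.0967]
orientation: [[0.966, 0.258, -0.002], [0.258, -0.966, -0.001], [-0.002, 0.0, -1.0]]
ft_force: [-9.3, -0.9, 17.3]
gripper_width: -0.0
```

drive_tool:
  series:
    - [[255,0,0,0,0,0,0],[255,0,0,-20,0,0,0],[255,0,0,-55,0,0,0],[255,0,0,-60,0,0,0],[255,0,0,-60,0,0,0],[255,0,0,-60,0,0,0],[255,0,0,-15,0,0,4.4],[255,0,0,0,0,0,0]]

```text
t: 7.15
tcp_pos: [0.5089, -0.0197, 0.3664]
orientation: [[0.983, 0.183, 0.003], [0.183, -0.983, -0.001], [0.003, 0.001, -1.0]]
ft_force: [0.2, 0.0, -1.2]
gripper_width: -0.0
```

```bash
python3 - <<'E'
from h import *
cap('side','d4');cap('scene','s4');cap('wrist','w4')
d=cv2.imread('pics/d4.png')[170:260,290:410];s=cv2.imread('pics/s4.png')[200:290,280:400]
cv2.imwrite('pics/v4.png',np.hstack([cv2.resize(x,(400,300)) for x in (s,d)]))
E
```

```text
(no output)
```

View pics/v4.png

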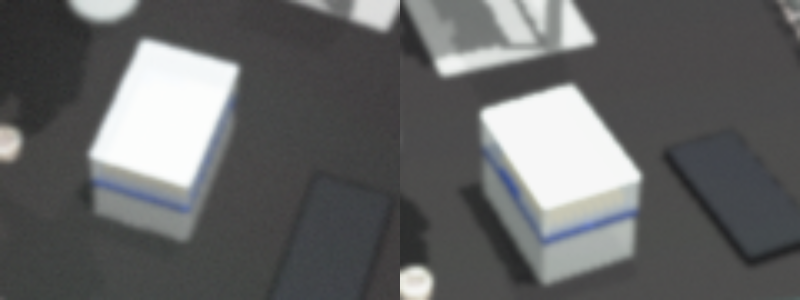

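The lid lies shut edge on edge in both views, with the box where it was and all bystanders in place. I now move to look at the pipette from close above.

drive_tool:
  series:
    - [[100,0,-56,-5,0,0,0],[100,0,-56,-5,0,0,0],[100,0,-56,-5,0,0,0],[100,0,-56,-5,0,0,0],[100,0,-56,-5,0,0,0],[100,0,-56,-5,0,0,0],[100,0,0,0,0,0,0],[100,0,0,0,0,0,0]]

```text
t: 8.3
tcp_pos: [0.4472, 0.3104, 0.3939]
orientation: [[0.983, 0.184, -0.002], [0.184, -0.983, -0.002], [-0.002, 0.001, -1.0]]
ft_force: [-0.3, -0.7, -0.4]
gripper_width: 0.0517
```

```bash
python3 - <<'E'
from h import *
np.set_printoptions(precision=4,suppress=True)
c=cap('wrist','w5');o=env.observe();print(o['t'],o['tcp_pos'],o['orientation'][:,0],o['gripper_width'])
print(proj(c,(.5056,.3208,.276)),proj(c,(.5056,.3208,.252)))
E
```

```text
8.35 [0.4475 0.3099 0.3942] [ 0.9832  0.1825 -0.0018] 0.052193121325305125
[315.3466 125.2256] [315.2491 123.9905]
```

View pics/w5.png

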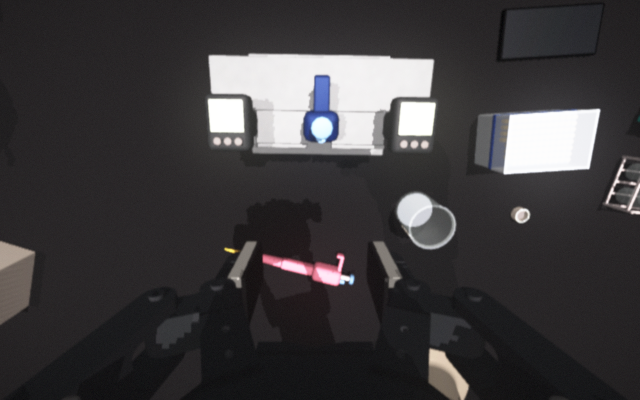

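The blue pipette's button is at (321.5,127), with the finger rest straight behind it and the stand edge level in the image. The yaw therefore matches to within about 0.5°. Next I refine its position.

```bash
python3 - <<'E'
from h import *
np.set_printoptions(precision=4,suppress=True)
c=load('w5');h=cv2.cvtColor(c['img'],cv2.COLOR_RGB2HSV)
m=((h[...,0]>90)&(h[...,0]<130)&(h[...,1]>90));m[:60]=0;m[160:]=0;m[:,:290]=0;m[:,360:]=0
lb=m&(h[...,2]>190);db=m&~lb
k,l,st,ce=cv2.connectedComponentsWithStats(lb.astype(np.uint8));print(st[1:],ce[1:])
for r in range(74,148,4):
    q=np.nonzero(m[r])[0];print(r,(q.min(),q.max()) if len(q) else None,end=' ')
i=1+st[1:,4].argmax();
X=onz(c,*ce[i],.274);print('\nbutton',X)
for p in [(303,125),(338,125),(321,142)]: print(onz(c,*p,.252))
L,Rr=onz(c,230,122,.26),onz(c,414,124,.26);print(L,Rr,(L+Rr)/2,np.degrees(np.arctan2(-(L-Rr)[0],(L-Rr)[1])))
E1,E2=onz(c,252,153,.205),onz(c,383,154,.205);print('lip yaw',np.degrees(np.arctan2(-(E1-E2)[0],(E1-E2)[1])),E1,E2)
o=env.observe();Rt=o['orientation'];print(Rt.T@(np.array([X[0],X[1],.221])-o['tcp_pos'])*1000)
E
```

```text
[[316  78  12  32 350]
 [311 116  21  10  38]
 [332 124   1   3   3]
 [332 129   1   2   2]
 [311 130   1   1   1]
 [312 133   1   1   1]
 [325 132   7   8   8]
 [316 138   1   1   1]] [[321.3886  92.2743]
 [317.6316 118.8158]
 [332.     125.    ]
 [332.     129.5   ]
 [311.     130.    ]
 [312.     133.    ]
 [328.375  135.5   ]
 [316.     138.    ]]
74 None 78 (np.int64(315), np.int64(328)) 82 (np.int64(315), np.int64(329)) 86 (np.int64(315), np.int64(328)) 90 (np.int64(314), np.int64(328)) 94 (np.int64(314), np.int64(328)) 98 (np.int64(314), np.int64(328)) 102 (np.int64(314), np.int64(328)) 106 (np.int64(314), np.int64(328)) 110 (np.int64(313), np.int64(328)) 114 (np.int64(306), np.int64(336)) 118 (np.int64(304), np.int64(337)) 122 (np.int64(304), np.int64(337)) 126 (np.int64(304), np.int64(337)) 130 (np.int64(304), np.int64(337)) 134 (np.int64(304), np.int64(337)) 138 (np.int64(306), np.int64(335)) 142 None 146 None 
button [0.5309 0.3207 0.274 ]
[0.5028 0.3311 0.252 ]
[0.5084 0.3012 0.252 ]
[0.4913 0.313  0.252 ]
[0.4943 0.3919 0.26  ] [0.5212 0.2388 0.26  ] [0.5078 0.3153 0.26  ] 9.963429459860137
lip yaw 10.126266945650395 [0.4627 0.3799 0.205 ] [0.4868 0.245  0.205 ]
[ 84.3559   4.3694 173.091 ]
```

drive_tool:
  series:
    - [[100,29,2,0,0,0,0.4],[100,29,2.5,0,0,0,0],[100,0,0,40,0,0,0],[100,0,0,40,0,0,0],[100,0,0,40,0,0,0],[100,0,0,30,0,0,0],[100,0,0,15,0,0,0],[100,0,0,8,0,0,0],[100,0,0,0,0,0,0]]
  force: 40

```text
t: 9.48
tcp_pos: [0.5056, 0.3164, 0.2227]
orientation: [[0.984, 0.175, 0.001], [0.175, -0.984, 0.0], [0.001, 0.0, -1.0]]
ft_force: [1.2, -0.2, 0.5]
gripper_width: 0.0522
```

```bash
python3 - <<'E'
from h import *
cap('side','d6');cap('scene','s6');cap('wrist','w6')
d=cv2.imread('pics/d6.png')[60:150,260:380];s=cv2.imread('pics/s6.png')[75:165,340:460];w=cv2.imread('pics/w6.png')
cv2.imwrite('pics/v6.png',np.vstack([np.hstack([cv2.resize(x,(360,270)) for x in (s,d)]),cv2.resize(w[120:360,0:640],(720,270))]))
E
```

```text
(no output)
```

View pics/v6.png

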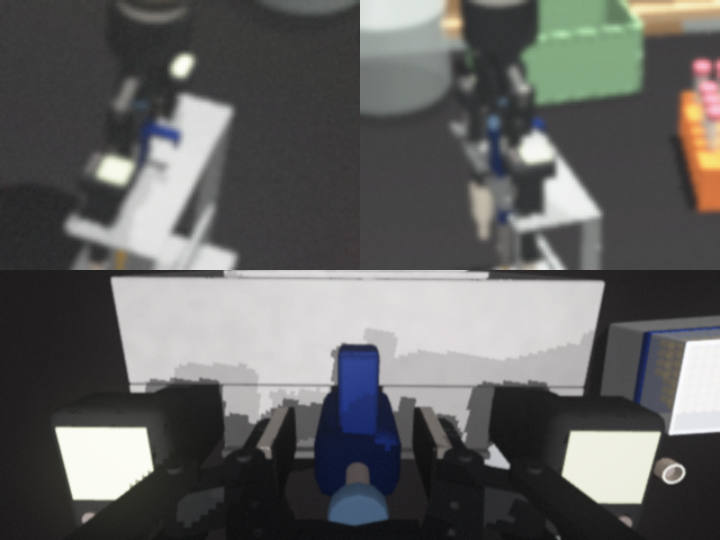

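The handle sits centred between the pads and both neighbours are clear. I close the gripper.

drive_tool:
  series:
    - [[255,0,0,0,0,0,0],[255,0,0,0,0,0,0],[255,0,0,0,0,0,0],[255,0,0,0,0,0,0]]
  force: 40

```text
t: 10.12
tcp_pos: [0.5055, 0.3169, 0.223]
orientation: [[0.984, 0.176, 0.001], [0.176, -0.984, 0.001], [0.001, -0.0, -1.0]]
ft_force: [-0.7, -0.7, 5.9]
gripper_width: 0.0313
```

drive_tool:
  series:
    - [[255,0,0,-4,0,0,0],[255,0,0,-5,0,0,0],[255,0,0,-5,0,0,0],[255,0,0,0,0,0,0]]

```text
t: 10.62
tcp_pos: [0.5054, 0.3168, 0.2367]
orientation: [[0.984, 0.176, 0.001], [0.176, -0.984, 0.0], [0.001, -0.0, -1.0]]
ft_force: [0.8, -0.5, -1.4]
gripper_width: 0.0313
```

drive_tool:
  series:
    - [[255,-10,0,0,0,0,0],[255,-15,0,0,0,0,0],[255,-18,0,0,0,0,0],[255,-18,0,0,0,0,0],[255,-18,0,0,0,0,0],[255,-15,0,0,0,0,0],[255,-6,0,-10,0,0,0],[255,0,0,0,0,0,0],[255,0,0,0,0,0,0]]

```text
t: 11.75
tcp_pos: [0.4073, 0.2992, 0.2464]
orientation: [[0.984, 0.176, 0.001], [0.176, -0.984, 0.0], [0.001, -0.0, -1.0]]
ft_force: [-0.1, 0.2, -1.2]
gripper_width: 0.0314
```

```bash
python3 - <<'E'
from h import *
cap('side','d7');cap('scene','s7')
d=cv2.imread('pics/d7.png')[70:220,200:400];s=cv2.imread('pics/s7.png')[75:225,270:470]
cv2.imwrite('pics/v7.png',np.hstack([cv2.resize(x,(400,300),interpolation=cv2.INTER_CUBIC) for x in (s,d)]))
print(env.observe()['ft_force'])
E
```

```text
[ 0.3994277  -0.11438629 -0.93050856]
```

View pics/v7.png

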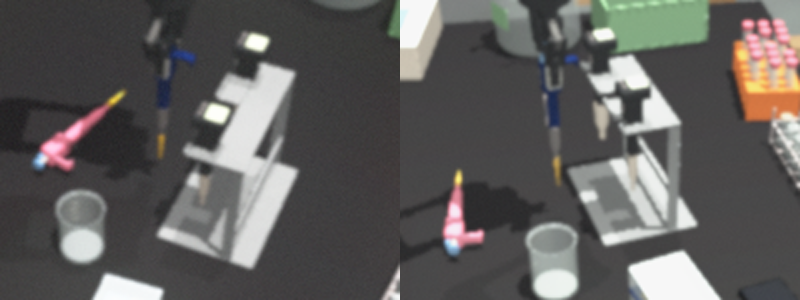

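The pipette hangs upright and clear of the stand. I triangulate the tip end and the tool-to-tip offset by mask.

```bash
cat >> h.py <<'E'
def tipend(c,exp,z_h=.04):
    """lowest end of yellow blob near the expected projection"""
    h=cv2.cvtColor(c['img'],cv2.COLOR_RGB2HSV);p=proj(c,exp)
    m=((h[...,0]>12)&(h[...,0]<32)&(h[...,1]>95)&(h[...,2]>70)).astype(np.uint8)
    w=np.zeros_like(m);x,y=int(p[0]),int(p[1]);w[y-40:y+22,x-18:x+18]=1
    ys,xs=np.nonzero(m*w)
    if len(ys)==0: return p,None,0
    b=ys.max();k=np.polyfit(ys,xs,1) if len(set(ys))>2 else [0,xs.mean()]
    return p,np.array([np.polyval(k,b),b+.5]),len(ys)
E
python3 - <<'E'
from h import *
np.set_printoptions(precision=4,suppress=True)
s,d=load('s7'),load('d7');o=env.observe();t=o['tcp_pos'];e=t-[0,0,.193]
a,b=tipend(s,e),tipend(d,e);print(t,e,a,b)
X=tri(s,a[1],d,b[1]);print(X,X[0]-t, o['orientation'].T@(X[0]-t)*1000)
E
```

```text
[0.4071 0.2991 0.246 ] [0.4071 0.2991 0.053 ] (array([349.3034, 153.6631]), array([353.8171, 153.5   ]), 45) (array([279.1596, 162.1081]), array([278.7246, 160.5   ]), 37)
(array([0.4092, 0.3225, 0.0396]), np.float64(0.006826602320138231)) [ 0.0021  0.0235 -0.2064] [  6.2246 -22.7727 206.4118]
```

drive_tool:
  series:
    - [[255,0,0,-30,0,0,0],[255,0,0,-40,0,0,0],[255,0,0,-40,0,0,0],[255,0,0,-10,0,0,0],[255,0,0,0,0,0,0]]

```text
t: 12.48
tcp_pos: [0.4069, 0.2991, 0.3656]
orientation: [[0.984, 0.176, -0.0], [0.176, -0.984, -0.0], [-0.0, 0.0, -1.0]]
ft_force: [-0.0, -0.2, -1.8]
gripper_width: 0.0322
```

The viewed pixels, scene (350,154.5) and side (279,162), match a tip straight below the TCP by 193 mm. The scene mask was polluted by the pink pipette's own yellow tip. I carry it high across the bench.

drive_tool:
  series:
    - [[255,0.2,15,0,0,0,0],[255,0.4,30,0,0,0,0],[255,0.5,42,0,0,0,0],[255,0.5,45,0,0,0,0],[255,0.5,45,0,0,0,0],[255,0.5,45,0,0,0,0],[255,0.5,45,0,0,0,0],[255,0.5,45,0,0,0,0],[255,0.5,45,0,0,0,0],[255,0.5,45,0,0,0,0]]

```text
t: 13.72
tcp_pos: [0.4812, -0.098, 0.3649]
orientation: [[0.985, 0.175, -0.002], [0.175, -0.985, 0.001], [-0.002, -0.001, -1.0]]
ft_force: [0.8, 0.2, -1.2]
gripper_width: 0.0315
```

drive_tool:
  series:
    - [[255,0.5,45,0,0,0,0],[255,0.5,45,0,0,0,0],[255,0.5,45,0,0,0,0],[255,0.5,40,0,0,0,0],[255,0.3,30,0,0,0,0],[255,0.2,17,0,0,0,0],[255,0,0,0,0,0,0],[255,0,0,0,0,0,0]]

```text
t: 14.72
tcp_pos: [0.523, -0.3135, 0.3656]
orientation: [[0.984, 0.176, -0.001], [0.176, -0.984, 0.001], [-0.001, -0.001, -1.0]]
ft_force: [0.5, 0.5, -0.6]
gripper_width: 0.0316
```

```bash
python3 - <<'E'
from h import *
np.set_printoptions(precision=4,suppress=True)
s,d,w=cap('scene','s8'),cap('side','d8'),cap('wrist','w8');o=env.observe();t=o['tcp_pos'];e=t-[0,0,.193]
a,b=tipend(s,e),tipend(d,e);print(t,e,a,b)
X=tri(s,a[1],d,b[1]);print(X,X[0]-e, np.linalg.norm(o['qd']),o['joint_positions'])
print('tip in wrist',proj(w,e))
E
```

```text
[ 0.5234 -0.3132  0.3666] [ 0.5234 -0.3132  0.1736] (array([250.099 , 298.7359]), array([247.3529, 295.5   ]), 35) (array([360.2451, 278.6666]), array([359.1653, 279.5   ]), 62)
(array([ 0.518 , -0.3154,  0.1791]), np.float64(0.007243226545043339)) [-0.0054 -0.0023  0.0056] 0.007079712929038882 [-0.6647  0.4555  1.0076  0.      1.6783  0.7283]
tip in wrist [314.8533 178.749 ]
```

drive_tool:
  series:
    - [[255,0,0,20,0,0,0],[255,0,0,30,0,0,0],[255,0,0,20,0,0,0],[255,0,0,8,0,0,0],[255,0,0,0,0,0,0],[255,0,0,0,0,0,0]]

```text
t: 15.62
tcp_pos: [0.5239, -0.3141, 0.2895]
orientation: [[0.984, 0.176, 0.002], [0.176, -0.984, -0.001], [0.001, 0.002, -1.0]]
ft_force: [0.4, -0.6, -0.1]
gripper_width: 0.0315
```

```bash
python3 - <<'E'
from h import *
np.set_printoptions(precision=4,suppress=True)
s,d,w=cap('scene','s9'),cap('side','d9'),cap('wrist','w9');o=env.observe();t=o['tcp_pos'];e=t-[0,0,.193];print(t,e)
V=(.524,-.3145,.065)
out=[]
for c,n in ((s,'scene'),(d,'side'),(w,'wrist')):
    p,q=proj(c,e),proj(c,V);print(n,'tip',p,'mouth',q)
    x,y=int(q[0])-40,int(q[1])-60
    print(' crop origin',x,y);
    out.append((cv2.cvtColor(c['img'],cv2.COLOR_RGB2BGR),x,y))
a=[cv2.resize(i[y:y+80,x:x+80],(400,400),interpolation=cv2.INTER_CUBIC) for i,x,y in out[:2]]
i,x,y=out[2];x0=max(0,x-60);y0=max(0,y-10);print('w',x0,y0)
b=cv2.resize(i[y0:y0+50,x0:x0+200],(800,200),interpolation=cv2.INTER_CUBIC)
cv2.imwrite('pics/v9.png',np.vstack([np.hstack(a),b]))
E
```

```text
[ 0.5238 -0.3141  0.2891] [ 0.5238 -0.3141  0.0961]
scene tip [253.8639 314.279 ] mouth [255.2955 320.1402]
 crop origin 215 260
side tip [358.6216 302.4679] mouth [358.0672 311.3915]
 crop origin 318 251
wrist tip [314.5076 179.0563] mouth [314.8642 173.4056]
 crop origin 274 113
w 214 103
```

View pics/v9.png

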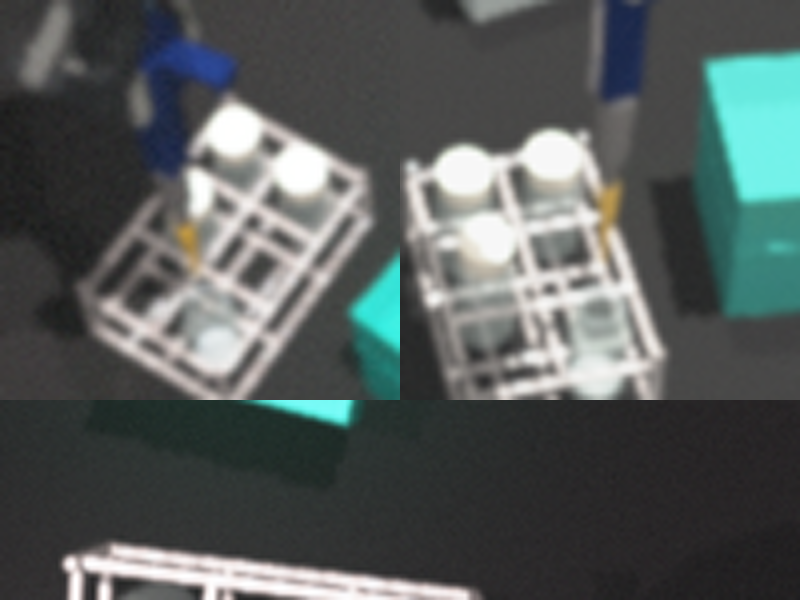

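The last view shows the tip end at scene (253.8,314.4) and side (359,302.6). Both match the predicted straight-down tip to within half a pixel. The mouth rim is at about scene (257.4,319.4) and side (358,311). The side view agrees with my estimate and the scene view hints at a small offset, so I refine the mouth numerically from w1 and the first pictures.

```bash
python3 - <<'E'
from h import *
np.set_printoptions(precision=4,suppress=True,linewidth=250)
c=load('w1');g=c['img'].mean(2).astype(int)
print('cols 404..446 step1, rows 102..134');
for r in range(102,135): print(r,' '.join('%3d'%v for v in g[r,404:447]))
s,d=load('scene'),load('side')
print('bottom tri',tri(s,(258,329.5),d,(357.5,326)),'pred',proj(s,(.524,-.3145,.008)),proj(d,(.524,-.3145,.008)),proj(c,(.524,-.3145,.008)))
print('rim tri', tri(s,(257.4,319.4),d,(358,311)))
E
```

```text
cols 404..446 step1, rows 102..134
102  84  81  79  84 151 245 255 255 243 140  81  77  76  76  74  81  92 101 109 142 173 193 222 235 245 251 253 253 254 254 254 250 196 133 135 153 164 183 211 230 241 247 252
103  82  80  82  94 181 252 255 254 217 107  81  80  80  78  77  75  73  74  76  86  96 104 128 156 186 215 229 238 248 252 253 251 198 127 118 115 119 124 137 148 163 184 213
104  79  76  77 113 218 254 255 253 186  97  84  85  87  89  89  87  89  94  99 106 111 115 117 122 131 141 153 168 198 217 229 222 167 129 116 114 111 111 111 111 113 119 133
105  75  71  76 142 243 255 255 247 159 109 107 110 111 112 113 115 116 126 142 163 172 172 170 170 169 168 165 164 161 147 156 176 180 167 123 103  98  97  97  97  95  93  96
106  71  70  81 169 251 255 255 232 141 125 132 138 139 139 142 142 143 163 183 199 202 202 202 202 200 199 196 194 189 170 183 205 219 202 130  84  78  76  74  76  75  72  74
107  75  75  99 201 254 255 254 207 140 149 168 178 180 183 188 186 179 184 195 196 199 196 195 192 189 194 194 198 202 215 236 244 243 212 129  76  70  66  67  64  66  65  65
108  80  
[... 4270 characters left out ...]
  81  81  86  91  94  94 105 117 155 237 254 253 203 107  88  81  75  72  71  72  75  75 127 232 254 255 245 142  76  68
133 245 229 202 169 146 119  99  85  77  75  74  76  80  80  81  81  79  74  72  76  93 174 250 255 252 177  85  77  76  73  70  71  75  73  89 167 248 255 255 221 103  70  69
134 255 254 253 250 245 228 200 167 141 122 106  92  86  82  81  78  74  67  65  67 100 216 254 255 242 136  82  77  74  70  70  71  71  75 113 214 253 255 253 185  86  69  69
bottom tri (array([ 0.525 , -0.3146,  0.0109]), np.float64(0.0010847829501228336)) pred [257.8309 329.9678] [356.8439 326.5872] [414.4155 117.1516]
rim tri (array([ 0.5251, -0.3087,  0.0591]), np.float64(0.0010884346523693461))
```

```bash
python3 - <<'E'
from h import *
np.set_printoptions(precision=4,suppress=True,linewidth=250)
for n in ('w9','w8'):
    c=load(n);g=c['img'].mean(2).astype(int);x,y=proj(c,(.524,-.3145,.065)).astype(int);print(n,x,y,'cols from',x-18)
    for r in range(y-16,y+14): print(r,' '.join('%3d'%v for v in g[r,x-18:x+19]))
    h=cv2.cvtColor(c['img'],cv2.COLOR_RGB2HSV);m=(h[...,0]>12)&(h[...,0]<32)&(h[...,1]>110)
    for r in range(y-6,y+40,2):
        q=np.nonzero(m[r,x-30:x+30])[0]
        if len(q): print(r,q.min()+x-30,q.max()+x-30,end='; ')
    print()
E
```

```text
w9 314 173 cols from 296
157  43  44 111 226 250 243 180  85  49  43  44  44  45  50  65  88 100 108 110 119 116 105  91  81  79  85 100 104 105 110 117 129 150 180 224 231 212
158  45  47 132 237 251 240 168  81  50  49  48  55  62  72  98 129 157 167 171 174 171 152 127 107  84  69  52  38  36  38  41  46  60 106 193 231 210
159  44  49 138 240 251 235 148  67  49  48  51  64  82 105 139 183 204 213 214 216 212 200 179 162 127  95  68  44  34  29  31  29  36 108 221 246 231
160  54  55 144 241 250 229 130  61  46  50  56  79 117 163 193 218 226 229 232 232 231 227 218 205 175 132  90  63  45  36  30  27  37 125 235 249 243
161 114  89 156 242 249 224 128  62  53  55  69 101 161 208 227 233 235 236 238 239 238 235 233 228 216 181 123  84  58  41  31  28  39 132 237 249 246
162 215 160 184 244 248 230 167 128 114  88  93 145 203 230 237 238 239 240 239 240 240 240 238 238 233 220 168 107  67  45  31  28  40 132 232 245 247
163 236 195 206 247 248 239 231 225 204 145 142 203 233 240 241 240 239 237 235 236 236 238 238 239 239 234 206 134  79  51  36  32  45 134 224 235 246
164 196 167
[... 7448 characters left out ...]
5 216 227 213 153 151 208 238 249 242 154  54  44  44
172 243 244 243 249 252 246 227 211 211 203 180 161 140 126 112 108 107 105  91  88  97 100 107 117 131 146 141 109 143 217 238 249 235 135  50  41  41
173 230 237 242 250 251 248 243 242 245 245 241 238 232 226 215 209 208 201 178 160 142 129 116 111 105  95  86  78 145 229 239 248 220 113  50  42  41
174 131 148 197 243 245 230 218 221 232 237 241 242 241 244 242 241 244 244 241 237 233 228 216 207 202 178 166 155 185 239 243 247 201  93  48  42  41
175  52  65 162 243 242 177 120 119 131 149 164 175 190 210 216 221 231 236 241 244 246 245 242 242 243 239 239 237 239 247 247 247 183  77  45  42  42
180 314 316; 182 315 316; 184 314 316;
```

The wrist picture puts the mouth ring at (315.0,173.3) against a predicted (314.9,173.4), and the tip end at (315,179) against (314.5,179.1). Alignment is within about 1 mm, so I only need to lower by 20 mm.

drive_tool:
  series:
    - [[255,0,0,6,0,0,0],[255,0,0,7,0,0,0],[255,0,0,5,0,0,0],[255,0,0,2,0,0,0],[255,0,0,0,0,0,0],[255,0,0,0,0,0,0],[255,0,0,0,0,0,0],[255,0,0,0,0,0,0]]

```text
t: 16.77
tcp_pos: [0.5236, -0.3139, 0.2685]
orientation: [[0.984, 0.176, 0.0], [0.176, -0.984, -0.0], [0.0, 0.0, -1.0]]
ft_force: [0.0, -0.2, -1.2]
gripper_width: 0.0314
```

```bash
python3 - <<'E'
from h import *
np.set_printoptions(precision=4,suppress=True)
s,d,w=cap('scene','s10'),cap('side','d10'),cap('wrist','w10');o=env.observe();t=o['tcp_pos'];e=t-[0,0,.193]
print(o['t'],t,e,o['ft_force'],o['gripper_width'],o['qd'])
for n,c in (('s',s),('d',d)):
    p=proj(c,e);print(n,p,proj(c,(.524,-.3145,.065)))
    h=cv2.cvtColor(c['img'],cv2.COLOR_RGB2HSV);m=(h[...,0]>12)&(h[...,0]<30)&(h[...,1]>110)&(h[...,2]>70);x,y=p.astype(int)
    for r in range(y-14,y+4):
        q=np.nonzero(m[r,x-10:x+10])[0]
        if len(q): print(r,q.min()+x-10,q.max()+x-10,end='; ')
    print()
# lid unchanged? compare box region with picture after shutting
a,b=load('s4')['img'].astype(int),s['img'].astype(int);print('box diff',np.abs(a-b)[212:275,305:355].mean())
E
```

```text
16.925 [ 0.5235 -0.314   0.2684] [ 0.5235 -0.314   0.0754] [-0.0037  0.6056 -0.6192] 0.03169728789841347 [-0.0008  0.0028  0.0005  0.001   0.0007 -0.0019]
s [254.8122 318.0101] [255.2955 320.1402]
309 252 253; 310 252 254; 311 252 254; 312 252 254; 313 253 254; 314 253 254; 315 254 254; 
d [358.0415 308.3357] [358.0672 311.3915]
295 359 360; 296 358 360; 297 358 359; 298 358 358; 299 358 358; 300 358 358; 301 358 358; 302 357 358; 303 358 358; 304 358 358; 
box diff 1.882010582010582
```

```bash
python3 -c "
from workcell import env
print(env.job_done())"
```

```text
the job is handed in; nothing more can be done
None
```

The job is handed in at about 17 s of the 67 s allowed. The pipette is held upright and still over the open vial, with the end of its tip about 10 mm above the rim. `env.job_done()` returns no verdict, so what follows is from my own measurements.

**What I did**
- I swung the tip box lid over from behind and pressed it shut, with about 17 N at the end and the fingertips stopping at 0.089 m, the height of a shut lid. Both outside cameras showed it shut edge on edge with the box in place.
- I gripped the hand pipette from above, lifted it 14 mm and drew it about 100 mm forward off the stand. I then carried it across with the tip about 17 cm above the bench and lowered it over the vial.

**Last checks**
- **Tip position:** the tip is at about (0.5235, -0.314, 0.075) m and the mouth at about (0.524, -0.3145, 0.065) m, less than 1 mm apart horizontally. I lined the two up in the wrist picture 20 mm higher; after the final descent I checked by arm position and colour masks only.
- **Hold:** the grip width is 31.7 mm, the joints are at rest, and the wrist force shows little more than the pipette's weight.
- **Lid:** the box looks unchanged from just after I shut it.

**Checks that disagreed**
- **Tip triangulation:** two automatic attempts were off by 5 mm or more (7 mm ray gap), the first apparently because the mask caught the pink pipette's yellow tip. I used the pixel readings instead, which matched to half a pixel.
- **Vial mouth:** one rough reading in the scene view put it about 5 mm away, but the wrist view, side view, vial base and rack geometry agreed to about 1–2 mm, so I went with those.

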